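Set out the guest tray on the bathroom counter

TASK

Set out the wooden tray on the counter, using its three round cork inlays: stand the wide cream jar centred on the middle inlay with the small metal tin centred on top of its lid, the amber bottle on the end inlay nearer the soap dish (so it stands between the jar and the soap dish), and the tumbler on the end inlay on the other side of the jar. Keep all four upright the whole time, centre each carefully on its place, and leave the nailbrush, comb and razor where they lie.

Things in the scene. Friction and masses are not known exactly. Their poses are not given: they have to be found in the camera images.
- tray: Fixed pale wooden tray: a flat rimless board, 110 (x) x 300 (y) x 10 mm high, on the dark counter. Origin at the centre of its underside (its top is 10 mm higher); its y axis runs along its length, within 0.3 rad of the robot's y. Three flush round cork inlays of 72 mm diameter lie on its centre line at y = -95, 0 and +95 mm.
- soap_dish: Fixed white ceramic soap dish, rectangular, 120 x 80 mm, with a bar of soap in it, 34 mm high in all, beyond one end of the tray (which end varies; a small potted plant 75 mm high stands beyond the other). Origin at the centre of its underside. A landmark only: it tells which end of the tray is the bottle's.
- cream_jar: Loose low wide jar, upright round cylinder, white ceramic below and a flat wooden lid (fixed to it) above: largest diameter 66 mm (lid, from 28 to 45 mm up), body diameter 62 mm, 45 mm high, about 0.2 kg. Origin at the centre of its underside, z up.
- small_tin: Loose small plain metal tin, upright round cylinder, 48 mm diameter, 32 mm high, about 0.06 kg. Origin at the centre of its underside, z up.
- bottle: Loose amber bottle with a black cap: body a cylinder of 48 mm diameter up to 82 mm, then a short shoulder and a cap of 25 mm diameter; 105 mm high in all, about 0.2 kg. Origin at the centre of its underside, z up.
- tumbler: Loose white ceramic bathroom tumbler, mouth up, 62 mm diameter at the rim (60 mm at the foot), 90 mm high, wall 4 mm, about 0.2 kg. Origin at the centre of its underside, z up.
- nailbrush: Loose wooden nailbrush, 85 (x) x 36 (y) x 30 mm high, lying bristles down among the things in front of the tray. Origin at the centre of its underside. Leave it alone.
- comb: Loose black comb lying flat, 150 (x) x 30 (y) x 6 mm. Origin at about the centre of its underside. Leave it alone.
- razor: Loose steel-handled razor lying flat, 122 mm long along x (from -75 to +47 mm), head 32 mm wide at the +x end, 10 mm high. Origin on the underside. Leave it alone.
There are look-alikes about, which are no part of the job. What is shaped like the cream_jar but turquoise is not meant. There is more than one size of the bottle; the one meant has the size given above.

How it is judged:
By the outcome, as a careful person would: the job done as asked, in the order asked, and still so for the second after the job is handed in, with the robot touching nothing.
It also fails if it takes over 104 s, if anything falls off the work surface, if the arm or the gripper's body presses on something with over 40 N, if the wrist force passes 120 N, or if a joint passes its speed limit or range.

ROBOT

A 6-joint arm with a two-finger parallel gripper is mounted at the origin on the work surface. World frame = base frame: x ahead of the robot, y to its left, z up, the work surface at z = 0. Lengths are in mm, angles in rad, forces in N, time in s.
With the tool pointing down it reaches from about 350 to 975 mm from the base axis. Payload 7.1 kg.
Tool frame: the origin (TCP) lies midway between the tips of the shut fingers; the grasp point (between the pads) lies ctrl.tcp_to_grasp behind it (ctrl.tcp_to_grasp is the distance from the TCP to the grasp point, in mm); z points along the fingers, y is the direction in which the jaws open and shut (so a half turn about z gives the same grasp; the last joint's range is limited). The gripper opens to 88 mm and grips with 3 to 60 N. Pads are 20 mm wide; open, the fingers measure 115 mm over their backs; the gripper's body (75 mm by 178 mm) begins 61 mm behind the grasp point.
Start: joints at [1.295, 0.423, 1.63, -0, 1.089, -0.019], TCP at [158.71, 604.496, 222.675] pointing down, gripper open.
Joint ranges: [-3, 3], [-0.9, 2.11], [0.09, 2.58], [-1.31, 4.45], [0.11, 2.69], [-2.54, 2.54]. Speed limits (rad/s): [2.39, 2.39, 3.01, 3.14, 3.14, 3.14].

INTERFACE

Orientations are given as a rotation vector (axis times angle).
In Python, from workcell import ctrl gives the robot as it stands.
- The arm moves only by the tool play_rows, never from a script. Its argument "increments" is text: rows parted by semicolons, each of 5 numbers parted by spaces: the opening, from 0 (shut) to 1 (fully open), then the shift along the world's x, y, z in m, then the turn about the world's z in degrees. A call has 1 to 20 rows; each row shifts and turns the commanded pose from where the row before left it; what a row does not reach is not made up. A row lasts 1/10 s, in which the tool goes at most 50 mm and 8.59 degrees, less where a joint would pass 70% of its speed; a pose out of reach is approached as far as the arm can. A call is refused whole if a number of a shift passes 0.05 or a number of a turn 8.59, either way. A call with a gripper value outside its range is refused whole. The fingers move at their own pace and stop on an object; the grip force is fixed at half the most. Time passes only in rows, so rows that do not move let the fingers close. It gives the time, the measured TCP pose, the force and the opening at its end, in the units of the state.
- ctrl.get_obs(): the state, without advancing time (a new reading comes with each control period).
- ctrl.get_image(name): name is "side" or "top"; returns a dict with "img" (400x640x3 uint8, red, green, blue), "range_z" (400x640 float32, mm along the optical axis (not along the pixel's ray), 0 where there is no reading), "vertical_fov" (degrees; the focal length in pixels is half the picture's height over the tangent of half this angle, whatever the lens; pixels are square), "cx", "cy" (the principal point, pixels), "origin" and "attitude" of the camera in the world. Camera axes: x right, y down, z forward; pixel columns grow to the right and rows downward; lengths in mm; the calibration is good to about 2 mm. A picture is of the moment at which its call begins.
- ctrl.close_job(): hands the job in, once; it reports no verdict.
The state is a dict: "t": time; "qpos": joint angles; "qvel": joint speeds; "joint_torque": joint torques, N m; "ee_pos": TCP position; "orientation": TCP orientation; "ft_force": force on the tool from outside, world axes, zero at the start; "moment": the same for the moment, N m; "width": finger opening in mm.
Only numpy, scipy, OpenCV 4.12 (cv2) and the standard library are available. Lean on these libraries where they do the work, as an engineer would, in place of code of your own. Each camera call takes 0.05 s, during which the arm holds its last target. There are 200 camera calls.

## Working session

There is one attempt and no reset: what is moved stays moved. The work goes in short steps, Python scripts to look and compute and a tool call to move; the robot and the scene stay as the last step left them, time stands still between calls to the robot, and variables do not carry over. Pictures are saved under pics/ and viewed, on a budget of 14 in all, crops included, one or two more only if the job needs it, and the job is handed in when it is done.

Besides the shell and the picture viewer there is one more tool, called as a command line: name --argument value ..., lists and objects as JSON in quotes. play_rows: Moves the arm, as the interface text tells. Its arguments: {"type":"object","properties":{"increments":{"type":"string"}},"required":["increments"]}

```bash
mkdir -p pics; ls
cat > h.py <<'E'
import numpy as np, cv2
from workcell import ctrl
from scipy.spatial.transform import Rotation as R
def shot(n):
    d=ctrl.get_image(n); np.savez('last_%s.npz'%n,**{k:np.array(v) for k,v in d.items()}); return d
def load(n): return dict(np.load('last_%s.npz'%n))
def geo(d):
    a=np.array(d['attitude'],float)
    M=a if a.shape==(3,3) else (R.from_rotvec(a).as_matrix() if a.size==3 else R.from_quat(a).as_matrix())
    return (200/np.tan(np.radians(float(d['vertical_fov']))/2)),M,np.array(d['origin'],float)
def cloud(d):
    f,M,o=geo(d); v,u=np.mgrid[0:400,0:640]; z=d['range_z']
    p=np.stack([(u-d['cx'])/f*z,(v-d['cy'])/f*z,z],-1)@M.T+o
    p[z==0]=np.nan; return p
def plane(d,u,v,h):
    f,M,o=geo(d); r=M@np.array([(u-d['cx'])/f,(v-d['cy'])/f,1]); return o+r*(h-o[2])/r[2]
E
python3 - <<'E'
from h import *
for n in('top','side'):
    d=shot(n); cv2.imwrite(f'pics/{n}0.png',cv2.resize(d['img'][:,:,::-1],(800,500)))
    print(n,d['vertical_fov'],d['cx'],d['cy'],d['origin'],d['attitude'])
o=ctrl.get_obs();print(o,ctrl.tcp_to_grasp)
E
```

```text
pics
top 46.1936717869988 317.30920228787676 195.09897056495404 [ 302.50038096  -11.05558849 1242.66829292] [-2.15432599  2.13702753 -0.18434438]
side 42.31793536867981 311.8809400569192 195.92321761788082 [ 467.27059756 -822.26333985  883.38702038] [-2.37684245 -0.00419011 -0.01797878]
{'t': 0.1, 'qpos': array([ 1.29498439e+00,  4.23783223e-01,  1.63057893e+00,  2.77396700e-06,
        1.08861764e+00, -1.89942482e-02]), 'qvel': array([-3.57087537e-04, -5.94084377e-04,  9.94993893e-05, -1.61345240e-04,
        2.01113026e-03, -1.12629472e-03]), 'joint_torque': array([ 1.50321644e-04, -5.45613241e+01, -2.74324501e+01,  6.45279069e-02,
        1.88393629e-02, -5.16096759e-05]), 'ee_pos': array([158.5891262 , 604.03538314, 221.98131208]), 'orientation': array([-4.02276090e-01, -3.11552217e+00,  2.15456657e-03]), 'ft_force': array([ 0.71870927,  0.18612876, -0.79452484]), 'moment': array([-0.03456538,  0.00704541,  0.03279058]), 'width': 87.64099711075119} 18.700000000000003
```

View pics/top0.png

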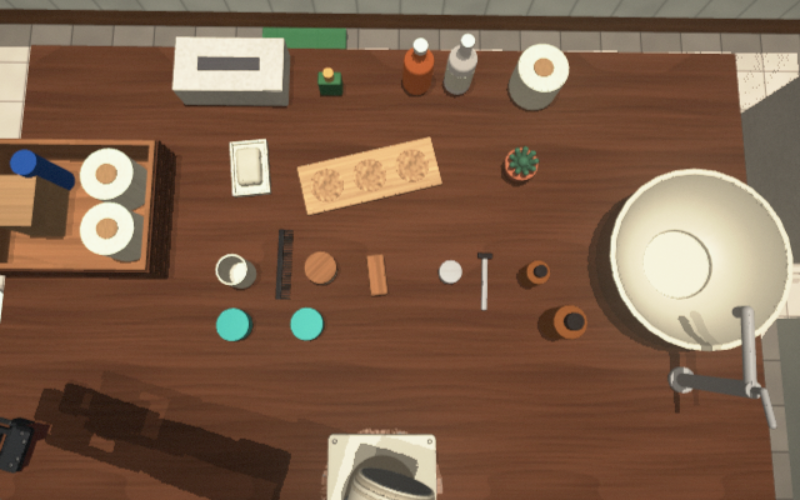

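View pics/side0.png

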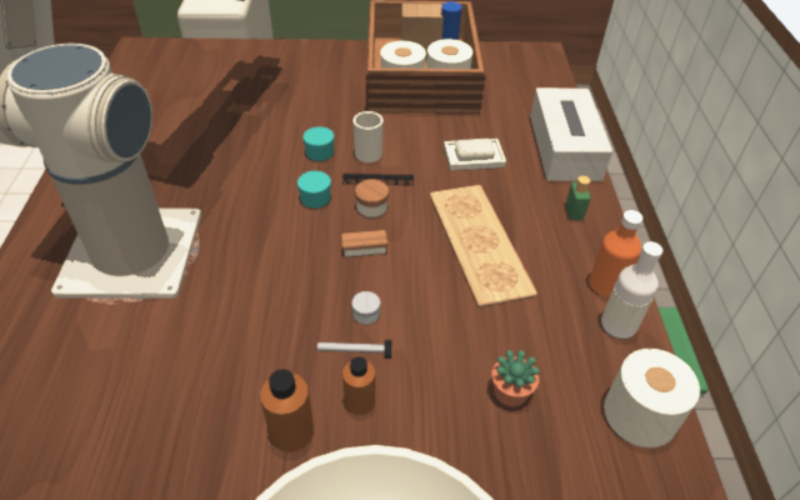

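The top view (800x500) shows the tray at (370,175), the soap dish at (250,167) on the +y side, and the plant at (521,163). Candidates:
- **Jar:** wood-lidded one at (320,267). The turquoise ones at (233,324) and (306,324) are look-alikes.
- **Bottle:** small at (538,271) or large at (570,322). Measured size will decide.
- **Tin:** (450,271).
- **Tumbler:** (235,271).

Run:
```python
from h import *
import cv2
d=load('top'); P=cloud(d); s=load('side'); Q=cloud(s)
print('counter z',np.nanmedian(P[280:300,200:300,2]))
print('cam R',geo(d)[1].round(3))
for n,(u,v) in dict(jar=(320,267),tin=(450,271),tumbler=(236,270),small=(539,270),big=(572,321),brush=(377,274),razor=(485,280),comb=(284,265),soap=(250,167),plant=(521,163)).items():
    u=int(u*.8);v=int(v*.8); r=40
    B=(P[...,2]>4)&(np.hypot(*(np.mgrid[0:400,0:640]-np.array([v,u])[:,None,None]))<r)
    nl,L=cv2.connectedComponents(B.astype(np.uint8)); m=L==L[v,u]
    p=P[m]; zt=np.percentile(p[:,2],98); t=p[p[:,2]>zt-5]
    (c,sz,a)=cv2.minAreaRect(t[:,:2].astype(np.float32))
    print(n,m.sum(),'ztop',zt.round(1),'top centre',np.round(c,1),np.round(sz,1),round(a,1),'x',p[:,0].min().round(),p[:,0].max().round(),'y',p[:,1].min().round(),p[:,1].max().round())
# tray by colour
hsv=cv2.cvtColor(d['img'],cv2.COLOR_RGB2HSV); 
m=((P[...,2]>4)&(P[...,2]<16)).astype(np.uint8); m[:100]=0;m[175:]=0;m[:,:230]=0;m[:,360:]=0
cs,_=cv2.findContours(m,0,1); c=max(cs,key=cv2.contourArea)
pts=np.array([plane(d,*q[0],10)[:2] for q in c],np.float32); r=cv2.minAreaRect(pts); print('tray',r,np.nanmedian(P[...,2][m>0]))
# side-view
m=((Q[...,2]>5)&(Q[...,2]<16)).astype(np.uint8); m[:140]=0;m[245:]=0;m[:,:335]=0;m[:,440:]=0
cs,_=cv2.findContours(m,0,1); c=max(cs,key=cv2.contourArea)
pts=np.array([plane(s,*q[0],10)[:2] for q in c],np.float32); print('tray side',cv2.minAreaRect(pts),cv2.contourArea(c))
# side tops
for n,(u,v) in dict(jar=(372,198),tin=(366,306),tumbler=(368,138),small=(359,385),big=(287,410)).items():
    u=int(u*.8);v=int(v*.8)
    B=(Q[...,2]>4)&(np.hypot(*(np.mgrid[0:400,0:640]-np.array([v,u])[:,None,None]))<45)
    nl,L=cv2.connectedComponents(B.astype(np.uint8)); m=L==L[v,u]; p=Q[m]; zt=np.percentile(p[:,2],98)
    t=p[p[:,2]>zt-5]; (c,sz,a)=cv2.minAreaRect(t[:,:2].astype(np.float32)); print('side',n,zt.round(1),np.round(c,1),np.round(sz,1),'x',p[:,0].min().round(),p[:,0].max().round())
i=d['img'][:,:,::-1][90:280,160:490]; cv2.imwrite('pics/crop.png',cv2.resize(i,(792,456),interpolation=cv2.INTER_CUBIC))
```

```text
counter z -0.3786320034241726
cam R [[ 0.007 -0.988  0.157]
 [-1.    -0.009 -0.013]
 [ 0.014 -0.157 -0.988]]
jar 534 ztop 49.4 top centre [442.4 129.8] [62.2 61.4] 0.6 x 410.0 476.0 y 97.0 169.0
tin 280 ztop 36.8 top centre [ 436.8 -138.6] [44.  43.1] 27.8 x 415.0 460.0 y -165.0 -116.0
tumbler 624 ztop 92.1 top centre [431.2 298.9] [60. 60.] 2.6 x 401.0 475.0 y 269.0 330.0
small 411 ztop 107.8 top centre [ 432.8 -308.2] [22.6 23.1] 0.3 x 408.0 455.0 y -355.0 -285.0
big 860 ztop 146.0 top centre [ 333.6 -359.8] [31.5 31.9] 51.6 x 301.0 372.0 y -413.0 -327.0
brush 448 ztop 34.1 top centre [430.8  14.2] [81.5 34.4] 6.9 x 388.0 472.0 y -7.0 39.0
razor 246 ztop 15.5 top centre [ 421.1 -217.2] [116.4  29. ] 3.7 x 360.0 485.0 y -233.0 -198.0
comb 254725 ztop nan top centre [0. 0.] [0. 0.] 0.0 x nan nan y nan nan
soap 1344 ztop 37.4 top centre [661.  290.2] [76.7 47.4] 7.4 x 598.0 724.0 y 244.0 336.0
plant 588 ztop 74.3 top centre [ 667.5 -289.1] [57.5 58.5] 68.1 x 631.0 706.0 y -336.0 -255.0
tray ((644.2620849609375, 32.204864501953125), (120.46255493164062, 304.79388427734375), 14.847596168518066) 9.560860258038929
tray side ((649.691162109375, 32.3154296875), (114.45992279052734, 305.4661865234375), 13.146936416625977) 4208.5
side jar 48.7 [444.2 130.5] [65.4 64.2] x 382.0 530.0
side tin 35.6 [ 439.2 -139. ] [46.4 46. ] x 412.0 462.0
side tumbler 91.9 [433.2 299.5] [59.7 63.6] x 390.0 545.0
side small 106.8 [ 433.6 -309.3] [21.3 24.9] x 410.0 457.0
side big 145.8 [ 334.7 -359.7] [33.  33.6] x 301.0 367.0
```

View pics/crop.png

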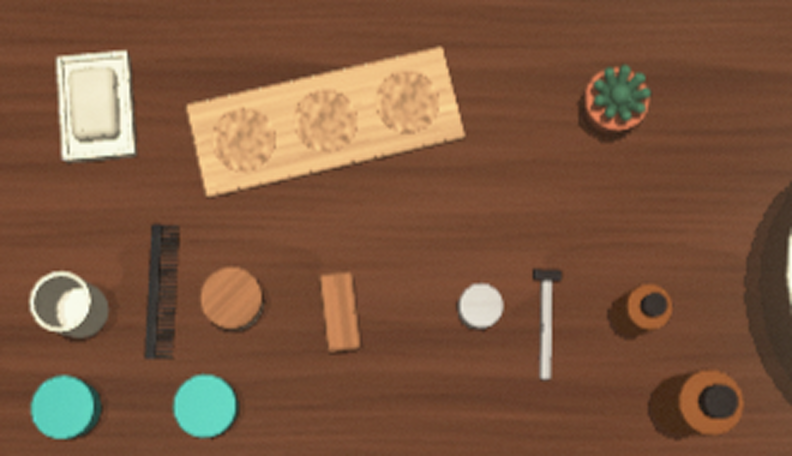

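```bash
cat >> h.py <<'E'
def contour_pts(d,m,h):
    cs,_=cv2.findContours(m.astype(np.uint8)*255,cv2.RETR_EXTERNAL,cv2.CHAIN_APPROX_NONE); c=max(cs,key=cv2.contourArea)
    return np.array([plane(d,q[0][0],q[0][1],h)[:2] for q in c],np.float32)
def near(P,x,y,r): return np.hypot(P[...,0]-x,P[...,1]-y)<r
def toplevel(d,P,x,y,h,r=45,band=9):
    """centre of a round flat top: pixels at height h near (x,y), cast onto the plane at h"""
    m=near(P,x,y,r)&(abs(P[...,2]-h-1)<band); m=cv2.morphologyEx(m.astype(np.uint8),cv2.MORPH_OPEN,np.ones((3,3),np.uint8))
    (c,rad)=cv2.minEnclosingCircle(contour_pts(d,m,h)); v,u=np.nonzero(m); 
    g=np.mean([plane(d,a,b,h)[:2] for a,b in zip(u,v)],0)
    return np.round(g,1),np.round(c,1),round(rad*2,1)
def tray(d,P):
    hsv=cv2.cvtColor(d['img'],cv2.COLOR_RGB2HSV); m=(hsv[...,2]>140)&near(P,648,32,175)&(P[...,2]<25)&(hsv[...,0]<30)
    m=cv2.morphologyEx(m.astype(np.uint8),cv2.MORPH_CLOSE,np.ones((7,7),np.uint8))
    p=contour_pts(d,m,10); return cv2.minAreaRect(p),m
E
python3 - <<'E'
from h import *
for n in('top','side'):
    d=load(n);P=cloud(d);r,m=tray(d,P);print(n,'tray',r)
    # inlays: darker than board inside the tray
    a=np.radians(r[2]); lab=cv2.cvtColor(d['img'],cv2.COLOR_RGB2LAB).astype(float)
    mm=cv2.erode(m,np.ones((7,7)))>0
    L=cv2.GaussianBlur(lab[...,0],(0,0),1.5); th=np.median(L[mm]); 
    for k in(-95,0,95):
        t=np.array(r[0])+k*np.array([-np.sin(a),np.cos(a)])
        q=mm&near(P,*t,44)&(L<th-3); v,u=np.nonzero(q); pp=np.array([plane(d,i,j,10)[:2] for i,j in zip(u,v)]); print('  inlay',k,t.round(1),'seen',pp.mean(0).round(1),len(pp))
    for k,(x,y,h) in dict(jar=(443,130,45),tin=(438,-139,32),tum=(432,299,90),bot=(433,-308,105),turq=(0,0,0)).items():
        if h: print(k,toplevel(d,P,x,y,h))
E
```

```text
top tray ((649.4271240234375, 33.795867919921875), (111.326904296875, 300.6003723144531), 14.096199989318848)
  inlay -95 [672.6 -58.3] seen [670.3 -59.1] 481
  inlay 0 [649.4  33.8] seen [647.1  32.6] 480
  inlay 95 [626.3 125.9] seen [625.3 123.9] 475
jar (array([441.4, 129. ]), array([442. , 129.7]), 65.7)
tin (array([ 437.2, -139.2]), array([ 437. , -139.1]), 47.4)
tum (array([438.1, 296.8]), array([433.4, 269.5]), 7.1)
bot (array([ 432.3, -308.6]), array([ 432.8, -307.5]), 26.7)
side tray ((651.4773559570312, 34.38325500488281), (113.79234313964844, 306.57757568359375), 14.065531730651855)
  inlay -95 [674.6 -57.8] seen [672.  -60.1] 504
  inlay 0 [651.5  34.4] seen [647.7  32.7] 447
  inlay 95 [628.4 126.5] seen [625.9 124.4] 374
jar (array([444., 128.]), array([443.6, 128.1]), 75.0)
tin (array([ 439. , -140.7]), array([ 437.8, -140.4]), 53.3)
tum (array([434. , 296.5]), array([434.8, 284.6]), 58.4)
bot (array([ 433.6, -309.9]), array([ 433.3, -309.7]), 27.7)
```

play_rows --increments "1 0.02 -0.034 0 -7.6;1 0.02 -0.034 0 -7.6;1 0.02 -0.034 0 -7.6;1 0.02 -0.034 0 -7.6;1 0.02 -0.034 0 -7.6;1 0.02 -0.034 0 -7.6;1 0.02 -0.034 0 -7.6;1 0.02 -0.034 0 -7.6;1 0.02 -0.034 0 0;1 0.02 -0.034 0 0;1 0.02 -0.034 0 0;1 0.02 -0.034 0 0;1 0.02 -0.034 0 0;1 0.02 -0.034 0 0;1 0 0 0 0;1 0 0 0 0"

```text
t: 1.7
ee_pos: [438.6, 127.9, 222.4]
orientation: [-1.926, -2.481, 0.001]
ft_force: [-0.1, 0.6, -0.1]
width: 87.8
```

play_rows --increments "1 0.0035 0.0016 -0.04 0;1 0 0 -0.04 0;1 0 0 -0.04 0;1 0 0 -0.035 0;1 0 0 -0.025 0;1 0 0 -0.015 0;1 0 0 -0.009 0;1 0 0 0 0;1 0 0 0 0"

```text
t: 2.6
ee_pos: [442.3, 130.7, 19.1]
orientation: [1.922, 2.484, 0.001]
ft_force: [0.0, 0.2, 0.2]
width: 87.5
```

Run:
```python
from h import *
d=shot('side');cv2.imwrite('pics/s1.png',d['img'][60:360,150:550,::-1]);print(ctrl.get_obs()['ft_force'],ctrl.get_obs()['ee_pos'])
```

```text
[-0.19879908  0.76247016 -0.35867082] [442.60558846 130.63695193  19.40571089]
```

View pics/s1.png

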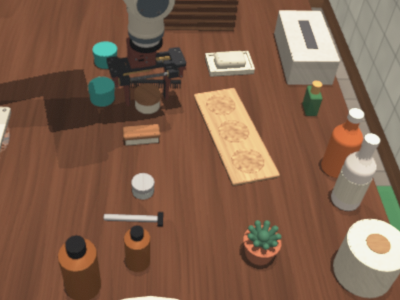

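The side crop shows the gripper straddling the jar at (148,90), clear of the comb and the turquoise jars. Closing now.

play_rows --increments "1 0 -0.001 -0.001 0;0 0 0 0 0;0 0 0 0 0;0 0 0 0 0;0 0 0 0 0;0 0 0 0 0;0 0 0 0 0;0 0 0 0 0;0 0 0 0 0"

```text
t: 3.55
ee_pos: [442.8, 129.2, 18.0]
orientation: [1.923, 2.483, 0.001]
ft_force: [1.7, 0.3, 6.3]
width: 65.3
```

play_rows --increments "0 0 0 0.02 0;0 0 0 0.04 0;0 0.02 -0.01 0.02 0;0 0.03 -0.014 0 0;0 0.03 -0.014 0 0;0 0.03 -0.014 0 0;0 0.03 -0.014 0 0;0 0.03 -0.014 0 0;0 0.02 -0.01 0 0;0 0.015 -0.006 0 0;0 0 0 -0.02 0;0 0 0 -0.02 0;0 0 0 0 0;0 0 0 0 0"

```text
t: 4.95
ee_pos: [646.3, 33.1, 57.0]
orientation: [-1.923, -2.482, 0.002]
ft_force: [0.9, -0.1, -1.6]
width: 65.3
```

Run:
```python
from h import *
o=ctrl.get_obs();print(o['ee_pos'],o['width'])
d=shot('side');cv2.imwrite('pics/s2.png',cv2.resize(d['img'][100:300,250:490,::-1],None,fx=3,fy=3,interpolation=cv2.INTER_CUBIC))
```

```text
[646.29591526  33.12155664  56.9734275 ] 65.29099842246924
```

View pics/s2.png

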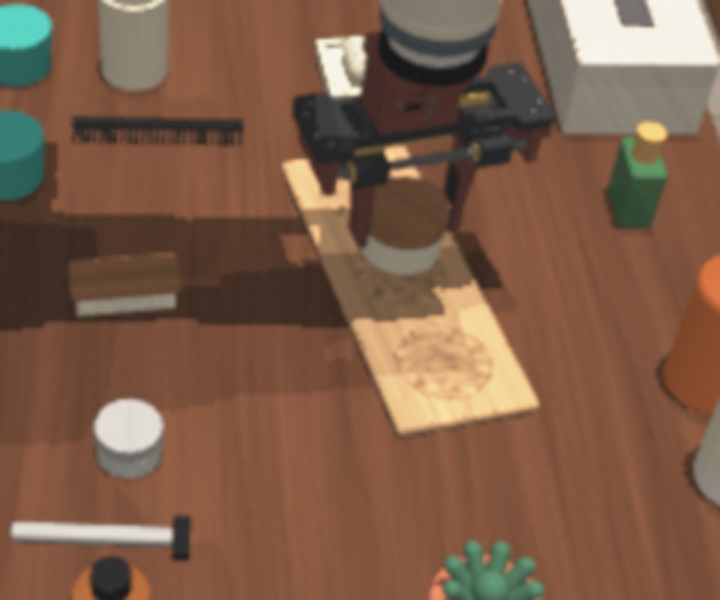

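The jar hangs upright at (403,225), above the middle inlay. Lowering it and releasing.

play_rows --increments "0 0.0022 0 -0.01 0;0 0 0 -0.01 0;0 0 0 -0.006 0;0 0 0 -0.0025 0;0 0 0 0 0;0 0 0 0 0"

```text
t: 5.6
ee_pos: [649.5, 33.1, 29.2]
orientation: [1.924, 2.484, 0.0]
ft_force: [0.5, 0.0, -2.2]
width: 65.8
```

play_rows --increments "0 -0.0008 0 -0.001 0;0 0 0 0 0;0.6 0 0 0 0;1 0 0 0 0;1 0 0 0 0;1 0 0 0 0;1 0 0 0.03 0;1 0 0 0.04 0;1 0 0 0.04 0;1 -0.04 -0.03 0.01 0;1 -0.042 -0.034 0 0;1 -0.042 -0.034 0 0;1 -0.042 -0.034 0 0;1 -0.042 -0.034 0 0;1 0 -0.005 0 0;1 0 0 0 0;1 0 0 0 0"

```text
t: 7.3
ee_pos: [455.3, -127.1, 148.4]
orientation: [1.923, 2.482, 0.001]
ft_force: [-0.7, 0.1, -1.2]
width: 87.7
```

Run:
```python
from h import *
o=ctrl.get_obs();print(o['ee_pos'],o['width'])
for n in('top','side'):
    d=shot(n);P=cloud(d);r,m=tray(d,P);print(n,r);print('jar',toplevel(d,P,648,33,55),'tin',toplevel(d,P,438,-139,32))
    f=cv2.resize(d['img'][100:200,220:380,::-1] if n=='top' else d['img'][130:260,300:460,::-1],(400,300)); L=[f] if n=='top' else [L[0],f]
cv2.imwrite('pics/s3.png',np.hstack(L))
```

```text
[ 455.33904994 -127.13186025  148.40098103] 87.66272622646638
top ((649.2059326171875, 28.654632568359375), (115.173583984375, 310.6662292480469), 13.687307357788086)Traceback (most recent call last):
  File "<stdin>", line 4, in <module>
  File "h.py", line 24, in toplevel
    (c,rad)=cv2.minEnclosingCircle(contour_pts(d,m,h)); v,u=np.nonzero(m);
                                   ~~~~~~~~~~~^^^^^^^
  File "h.py", line 18, in contour_pts
    cs,_=cv2.findContours(m.astype(np.uint8)*255,cv2.RETR_EXTERNAL,cv2.CHAIN_APPROX_NONE); c=max(cs,key=cv2.contourArea)
                                                                                             ~~~^^^^^^^^^^^^^^^^^^^^^^^^
ValueError: max() iterable argument is empty
```

Run:
```python
from h import *
for n in('top','side'):
    d=shot(n);P=cloud(d);print(n,'jar',toplevel(d,P,648,33,55))
    f=cv2.resize(d['img'][100:200,220:380,::-1] if n=='top' else d['img'][130:260,300:460,::-1],(400,300)); L=[f] if n=='top' else [L[0],f]
cv2.imwrite('pics/s3.png',np.hstack(L))
```

```text
top jar (array([645.6,  33.7]), array([645.4,  34.1]), 67.4)
side jar (array([647.6,  31.7]), array([646.4,  32.6]), 73.3)
```

View pics/s3.png

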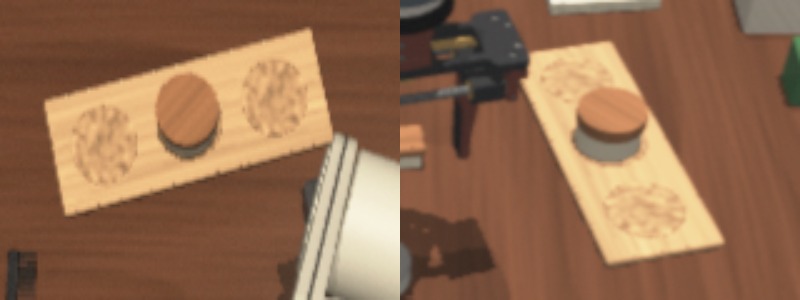

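The jar stands upright on the middle inlay, at (187,115) in the left half and (610,125) in the right. Both cameras put it about 1–3 mm off where the arm released it, so I'm measuring the end inlays in the same pictures to compare.

```bash
cat >> h.py <<'E'
def inlay(d,x,y,K=4):
    g=cv2.resize(d['img'],None,fx=K,fy=K,interpolation=cv2.INTER_CUBIC); P=cv2.resize(cloud(d).astype(np.float32),None,fx=K,fy=K)
    L=cv2.GaussianBlur(cv2.cvtColor(g,cv2.COLOR_RGB2LAB)[...,0].astype(float),(0,0),4)
    w=near(P,x,y,46)&(P[...,2]<20)&(L>120); th=(np.percentile(L[w],90)+np.percentile(L[w&near(P,x,y,30)],50))/2
    m=((L<th)&near(P,x,y,41)).astype(np.uint8); m=cv2.morphologyEx(m,cv2.MORPH_CLOSE,cv2.getStructuringElement(2,(25,25))); m=cv2.morphologyEx(m,cv2.MORPH_OPEN,cv2.getStructuringElement(2,(25,25)))
    cs,_=cv2.findContours(m,0,cv2.CHAIN_APPROX_NONE); c=cv2.convexHull(max(cs,key=cv2.contourArea))
    p=np.array([plane(d,(q[0][0]+.5)/K-.5,(q[0][1]+.5)/K-.5,10)[:2] for q in c],np.float32)
    e=cv2.minEnclosingCircle(p); M=cv2.moments(p); return np.round(e[0],1),round(2*e[1],1),np.round([M['m10']/M['m00'],M['m01']/M['m00']],1),round(2*np.sqrt(abs(M['m00'])/np.pi),1)
def edges(d,K=4):
    "tray corners region: bright board contour, lines fitted to the four sides"
    g=cv2.resize(d['img'],None,fx=K,fy=K,interpolation=cv2.INTER_CUBIC); P=cv2.resize(cloud(d).astype(np.float32),None,fx=K,fy=K)
    V=cv2.GaussianBlur(g[...,1],(0,0),2); m=((V>110)&near(P,648,33,172)).astype(np.uint8)
    cs,_=cv2.findContours(m,0,cv2.CHAIN_APPROX_NONE); c=max(cs,key=cv2.contourArea)[:,0]
    p=np.array([plane(d,(q[0]+.5)/K-.5,(q[1]+.5)/K-.5,10)[:2] for q in c]); a=np.radians(14); q=(p-[648.5,33])@np.array([[np.cos(a),-np.sin(a)],[np.sin(a),np.cos(a)]])
    out={}
    for k,(ax,s,l,o) in dict(xm=(0,-1,55,135),xp=(0,1,55,135),ym=(1,-1,150,40),yp=(1,1,150,40)).items():
        t=q[(abs(q[:,ax]*s-l)<9)&(abs(q[:,1-ax])<o)]
        if len(t)>20: out[k]=(round(np.median(t[:,ax]),1),round(np.degrees(np.polyfit(t[:,1-ax],t[:,ax],1)[0]),1),len(t))
    return out
E
python3 - <<'E'
from h import *
for n in('top','side'):
    d=load(n); print(n,edges(d)); a,b=inlay(d,671.5,-59),inlay(d,625.5,125); print(a,b,'mid',(a[0]+b[0])/2,(a[2]+b[2])/2)
E
```

```text
top {'xm': (np.float64(-53.8), np.float64(-0.2), 405), 'xp': (np.float64(56.0), np.float64(-0.1), 386), 'ym': (np.float64(-149.5), np.float64(-0.1), 110), 'yp': (np.float64(149.8), np.float64(0.2), 115)}
(array([670.7, -58. ]), 79.3, array([670.9, -59.1]), np.float64(74.2)) (array([625.3, 124.1]), 78.4, array([625.5, 124.3]), np.float64(74.0)) mid [648.    33.05] [648.2  32.6]
side {'xm': (np.float64(-53.5), np.float64(0.4), 335), 'xp': (np.float64(58.6), np.float64(-0.1), 321), 'ym': (np.float64(-152.7), np.float64(-0.3), 138), 'yp': (np.float64(151.9), np.float64(2.1), 122)}
(array([671.7, -57.8]), 81.2, array([672., -59.]), np.float64(75.4)) (array([626.1, 124.6]), 78.0, array([624.3, 127.6]), np.float64(70.4)) mid [648.9  33.4] [648.15  34.3 ]
```

Run:
```python
from h import *
K=4
for n,(u0,u1,v0,v1) in dict(top=(270,325,115,160),side=(360,415,155,205)).items():
    d=load(n); g=cv2.GaussianBlur(cv2.resize(d['img'],None,fx=K,fy=K,interpolation=cv2.INTER_CUBIC),(0,0),2).astype(int)
    m=np.zeros(g.shape[:2],np.uint8); m[v0*K:v1*K,u0*K:u1*K]=((g[...,0]-g[...,2]>50)&(g[...,1]<125)&(g[...,0]>100))[v0*K:v1*K,u0*K:u1*K]
    m=cv2.morphologyEx(m,cv2.MORPH_OPEN,np.ones((9,9)))
    cs,_=cv2.findContours(m,0,cv2.CHAIN_APPROX_NONE); c=max(cs,key=cv2.contourArea)[:,0]
    p=np.array([plane(d,(a+.5)/K-.5,(b+.5)/K-.5,55)[:2] for a,b in c],np.float32)
    print(n,p.min(0),p.max(0),(p.min(0)+p.max(0))/2,np.ptp(p,axis=0))
```

```text
top [619.74      16.025335] [672.1263    63.905617] [645.9331    39.965477] [52.38629 47.88028]
side [667.3719   -39.261276] [728.8557  113.75428] [698.1138    37.246502] [ 61.483826 153.01556 ]
```

Run:
```python
from h import *
d=load('top');print(geo(d)[2])
i=d['img']; u=295
for v in range(119,160): print(v,i[v,u-1:u+2].mean(0).round(),plane(d,u,v,55)[0].round(1),plane(d,u,v,10)[0].round(1))
v=135
print([(u,tuple(i[v,u].tolist()),plane(d,u,v,55)[1].round(1)) for u in list(range(279,287))+list(range(303,312))])
```

```text
[ 302.50038096  -11.05558849 1242.66829292]
119 [104.  67.  46.] 693.4 708.2
120 [170. 125.  86.] 690.7 705.4
121 [229. 179. 125.] 688.0 702.6
122 [237. 190. 131.] 685.2 699.7
123 [233. 184. 127.] 682.5 696.9
124 [211. 153. 104.] 679.8 694.1
125 [193. 129.  85.] 677.1 691.3
126 [189. 127.  83.] 674.3 688.4
127 [186. 124.  82.] 671.6 685.6
128 [185. 123.  79.] 668.9 682.8
129 [187. 124.  81.] 666.2 680.0
130 [189. 126.  83.] 663.5 677.1
131 [187. 124.  82.] 660.8 674.3
132 [182. 120.  79.] 658.0 671.5
133 [177. 118.  77.] 655.3 668.7
134 [177. 118.  77.] 652.6 665.9
135 [181. 121.  79.] 649.9 663.1
136 [184. 122.  80.] 647.2 660.3
137 [185. 123.  81.] 644.5 657.5
138 [186. 125.  81.] 641.8 654.7
139 [188. 126.  83.] 639.1 651.9
140 [191. 128.  85.] 636.4 649.1
141 [193. 130.  85.] 633.7 646.3
142 [190. 127.  83.] 631.1 643.5
143 [187. 126.  83.] 628.4 640.7
144 [185. 124.  80.] 625.7 637.9
145 [183. 124.  80.] 623.0 635.1
146 [184. 124.  81.] 620.3 632.3
147 [172. 115.  75.] 617.6 629.6
148 [129.  87.  57.] 614.9 626.8
149 [85. 68. 52.] 612.3 624.0
150 [103.  93.  77.] 609.6 621.2
151
[... 294 characters left out ...]
[(279, (233, 185, 128), np.float64(74.3)), (280, (234, 186, 129), np.float64(71.7)), (281, (230, 179, 124), np.float64(69.1)), (282, (196, 140, 95), np.float64(66.5)), (283, (193, 128, 83), np.float64(63.9)), (284, (196, 131, 85), np.float64(61.3)), (285, (192, 128, 84), np.float64(58.7)), (286, (188, 125, 81), np.float64(56.0)), (303, (192, 128, 84), np.float64(11.6)), (304, (186, 124, 81), np.float64(9.0)), (305, (186, 124, 82), np.float64(6.4)), (306, (185, 124, 83), np.float64(3.8)), (307, (188, 139, 95), np.float64(1.1)), (308, (234, 186, 130), np.float64(-1.5)), (309, (231, 184, 126), np.float64(-4.1)), (310, (232, 182, 126), np.float64(-6.7)), (311, (232, 182, 127), np.float64(-9.3))]
```

Top-camera edges put the jar at (646.8, 33.7) and the tray centre at about (649, 33.3), so the jar is 2 mm low in x. A regrasp centred 2 mm further along the jaw axis will fix that.

play_rows --increments "1 0.04 0.033 0 0;1 0.04 0.033 0 0;1 0.04 0.033 0 0;1 0.04 0.033 0 0;1 0.034 0.027 0 0;1 0 0 0 0;1 0 0 0 0"

```text
t: 8.15
ee_pos: [642.2, 28.7, 147.1]
orientation: [-1.92, -2.486, 0.002]
ft_force: [-0.5, 0.2, 0.4]
width: 88.2
```

play_rows --increments "1 0.0085 0.0048 -0.02 0;1 0 0 -0.035 0;1 0 0 -0.03 0;1 0 0 -0.02 0;1 0 0 -0.012 0;1 0 0 0 0;1 0 0 0 0"

```text
t: 8.85
ee_pos: [650.8, 31.6, 31.7]
orientation: [1.924, 2.483, 0.0]
ft_force: [1.3, -0.3, 0.1]
width: 87.9
```

play_rows --increments "1 0 0.0005 -0.004 0;0.8 0 0 0 0;0.5 0 0 0 0;0 0 0 0 0;0 0 0 0 0;0 0 0 0 0;0 0 0 0 0;0 0 0 0 0;0.6 0 0 0 0;1 0 0 0 0;1 0 0 0 0;1 0 0 0 0;1 0 0 0.03 0;1 0 0 0.04 0;1 0 0 0.05 0;1 -0.04 -0.03 0 0;1 -0.042 -0.034 0 0;1 -0.042 -0.034 0 0;1 -0.042 -0.034 0 0;1 -0.042 -0.036 0 0"

```text
t: 10.85
ee_pos: [454.6, -125.3, 147.1]
orientation: [1.922, 2.484, 0.0]
ft_force: [1.0, -0.8, -0.4]
width: 87.4
```

Run:
```python
from h import *
for n in('top','side'):
    d=shot(n);P=cloud(d);print(n,'jar',toplevel(d,P,648,33,55))
o=ctrl.get_obs();print(o['ee_pos'],o['width'],o['orientation'])
d=load('top');i=d['img'];print([(v,i[v,294:297,0].mean().round()) for v in list(range(120,128))+list(range(144,152))])
d=load('side');P=cloud(d);print(toplevel(d,P,438,-139,32))
```

```text
top jar (array([646.7,  35.1]), array([647. ,  34.2]), 67.0)
side jar (array([649.1,  32. ]), array([648.9,  32.3]), 73.9)
[ 451.40611073 -126.55057876  146.61086494] 87.46322101947963 [-1.92662114 -2.47780513  0.00281469]
[(120, np.float64(170.0)), (121, np.float64(228.0)), (122, np.float64(238.0)), (123, np.float64(230.0)), (124, np.float64(199.0)), (125, np.float64(191.0)), (126, np.float64(186.0)), (127, np.float64(184.0)), (144, np.float64(185.0)), (145, np.float64(185.0)), (146, np.float64(184.0)), (147, np.float64(151.0)), (148, np.float64(79.0)), (149, np.float64(96.0)), (150, np.float64(107.0)), (151, np.float64(98.0))]
(array([ 439.2, -140.6]), array([ 438.7, -140.5]), 52.8)
```

play_rows --increments "1 -0.012 -0.0135 -0.02 0;1 0 0 -0.04 0;1 0 0 -0.04 0;1 0 0 -0.02 0;1 0 0 -0.01 0;1 0 0 -0.007 0;1 0 0 0 0;1 0 0 0 0"

```text
t: 11.75
ee_pos: [445.0, -138.1, 10.7]
orientation: [1.923, 2.483, 0.001]
ft_force: [0.3, -0.4, -0.4]
width: 87.8
```

play_rows --increments "1 -0.0048 -0.0014 0 0;1 0 0 -0.0055 0;1 0 0 0 0;0 0 0 0 0;0 0 0 0 0;0 0 0 0 0;0 0 0 0 0;0 0 0 0 0;0 0 0 0 0;0 0 0 0 0;0 0 0 0 0"

```text
t: 12.85
ee_pos: [439.4, -139.4, 4.5]
orientation: [1.924, 2.484, 0.0]
ft_force: [-0.1, -0.0, -0.5]
width: 47.5
```

play_rows --increments "0 0 0 0.02 0;0 0 0 0.04 0;0 0 0 0.04 0;0 0.02 0.015 0.01 0;0 0.03 0.025 0 0;0 0.03 0.025 0 0;0 0.03 0.025 0 0;0 0.03 0.025 0 0;0 0.03 0.025 0 0;0 0.025 0.02 0 0;0 0.015 0.012 0 0;0 0 0 -0.03 0;0 0 0 0 0;0 0 0 0 0"

```text
t: 14.25
ee_pos: [648.1, 32.5, 83.7]
orientation: [-1.922, -2.482, 0.003]
ft_force: [0.7, -0.1, -0.1]
width: 47.5
```

play_rows --increments "0 0.0025 0.0008 -0.008 0;0 0 0 -0.008 0;0 0 0 -0.005 0;0 0 0 0 0;0 0 0 0 0"

```text
t: 14.75
ee_pos: [651.8, 33.3, 63.4]
orientation: [-1.924, -2.484, 0.0]
ft_force: [0.0, 0.1, -0.2]
width: 47.1
```

Run:
```python
from h import *
for k in range(3): o=ctrl.get_obs();print(o['ee_pos'],o['ft_force'])
d=shot('side');cv2.imwrite('pics/s4.png',cv2.resize(d['img'][120:240,310:470,::-1],None,fx=4,fy=4,interpolation=cv2.INTER_CUBIC))
```

```text
[651.78008547  33.26250914  63.44755905] [ 0.01543205  0.11320361 -0.22016221]
[651.78008547  33.26250914  63.44755905] [ 0.01543205  0.11320361 -0.22016221]
[651.78008547  33.26250914  63.44755905] [ 0.01543205  0.11320361 -0.22016221]
```

View pics/s4.png

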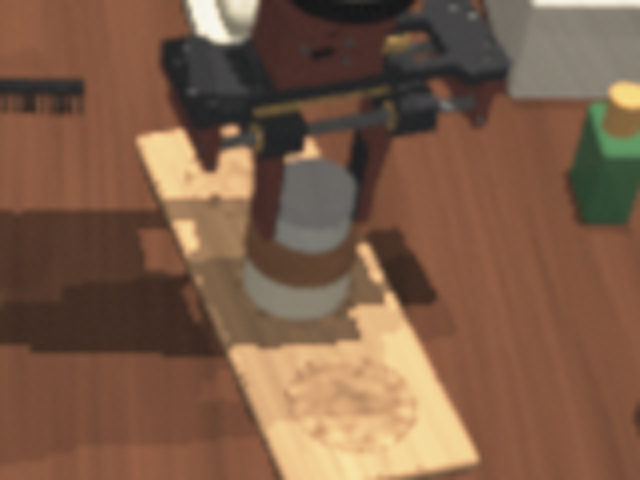

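The tin sits upright just above the lid, with tin centre at (317,205) and lid at (303,262). That is roughly on axis, perhaps 1–2 mm too far in x. I'm nudging it back, setting it down and releasing.

play_rows --increments "0 -0.0015 0 -0.002 0;0 0 0 -0.0015 0;0 0 0 0 0;0 0 0 0 0"

```text
t: 15.2
ee_pos: [650.3, 33.4, 60.0]
orientation: [-1.924, -2.484, 0.0]
ft_force: [-0.9, -0.5, -1.2]
width: 47.4
```

play_rows --increments "0 0 0 -0.0004 0;0.6 0 0 0 0;1 0 0 0 0;1 0 0 0 0;1 0 0 0 0;1 0 0 0.03 0;1 0 0 0.05 0;1 0 0 0.05 0;1 -0.018 -0.03 0 -7.7;1 -0.022 -0.035 0 -7.7;1 -0.022 -0.035 0 -7.7;1 -0.022 -0.035 0 -7.7;1 -0.022 -0.035 0 0;1 -0.022 -0.035 0 0;1 -0.022 -0.035 0 0;1 -0.022 -0.035 0 0;1 -0.022 -0.035 0 0;1 -0.019 -0.03 0 0;1 0 0 0 0;1 0 0 0 0"

```text
t: 17.2
ee_pos: [437.1, -307.0, 189.7]
orientation: [2.516, 1.881, 0.0]
ft_force: [0.3, -0.1, 0.4]
width: 88.0
```

Run:
```python
from h import *
for n in('top','side'):
    d=shot(n);P=cloud(d);print(n,'tin',toplevel(d,P,648,33,87,r=40)); print('bot',toplevel(d,P,433,-308,105,band=6) if n=='side' else '')
    try: print('lid',toplevel(d,P,648,33,55))
    except Exception as e: print(e)
    f=cv2.resize(d['img'][100:190,230:350,::-1] if n=='top' else d['img'][130:220,340:460,::-1],(400,300),interpolation=cv2.INTER_CUBIC); L=[f] if n=='top' else [L[0],f]
cv2.imwrite('pics/s5.png',np.hstack(L))
```

```text
top tin (array([647.7,  33.7]), array([647.2,  33.2]), 48.5)
bot 
lid (array([632.7,  33.3]), array([646.4,  34.3]), 65.5)
side tin (array([649.4,  31.3]), array([648.2,  31.6]), 56.5)
bot (array([ 433.3, -309.6]), array([ 432.8, -309.4]), 27.7)
lid (array([645.6,  19.2]), array([648.1,  30.4]), 69.1)
```

View pics/s5.png

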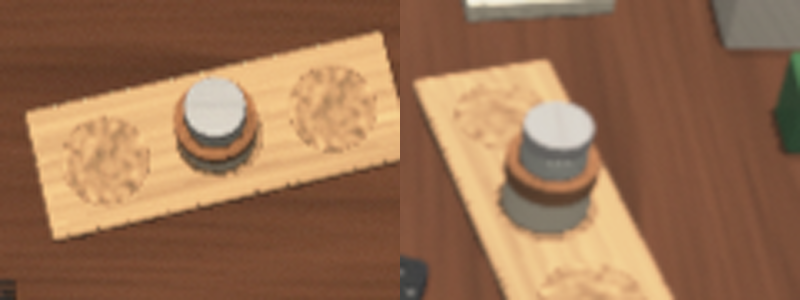

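Left half: the tin is centred on the lid at (215,108). Right half: it is centred too at (560,125), and the stack is upright. On to the bottle, the smaller one (105 mm measured; the other is 145 mm).

play_rows --increments "1 -0.002 -0.0016 0 0;1 0 0 -0.03 0;1 0 0 -0.04 0;1 0 0 -0.035 0;1 0 0 -0.025 0;1 0 0 -0.012 0;1 0 0 -0.006 0;1 0 0 0 0;1 0 0 0 0"

```text
t: 18.2
ee_pos: [436.2, -308.6, 42.6]
orientation: [2.513, 1.883, 0.001]
ft_force: [-0.4, 0.8, 0.6]
width: 87.6
```

play_rows --increments "1 -0.001 0 0 0;0.8 0 0 0 0;0.6 0 0 0 0;0 0 0 0 0;0 0 0 0 0;0 0 0 0 0;0 0 0 0 0;0 0 0 0 0;0 0 0 0 0;0 0 0 0 0"

```text
t: 19.2
ee_pos: [434.3, -308.2, 41.5]
orientation: [-2.514, -1.884, 0.0]
ft_force: [-0.4, 0.8, 0.6]
width: 47.9
```

play_rows --increments "0 0 0 0.02 0;0 0 0 0.04 0;0 0 0 0.04 0;0 0 0 0.02 0;0 0.01 0.02 0 0;0 0.015 0.035 0 7.6;0 0.017 0.038 0 7.6;0 0.017 0.038 0 7.6;0 0.017 0.038 0 7.6;0 0.017 0.038 0 0;0 0.017 0.038 0 0;0 0.017 0.038 0 0;0 0.017 0.038 0 0;0 0.017 0.038 0 0;0 0.017 0.038 0 0;0 0.014 0.03 0 0;0 0.002 0.006 0 0;0 0 0 0 0;0 0 0 0 0"

```text
t: 21.1
ee_pos: [627.4, 123.9, 161.0]
orientation: [-1.932, -2.476, 0.002]
ft_force: [-0.0, 0.8, -2.1]
width: 47.4
```

play_rows --increments "0 0.001 0.0015 -0.02 0;0 0 0 -0.03 0;0 0 0 -0.025 0;0 0 0 -0.015 0;0 0 0 -0.01 0;0 0 0 -0.006 0;0 0 0 0 0;0 0 0 0 0"

```text
t: 21.9
ee_pos: [630.0, 126.3, 56.4]
orientation: [1.932, 2.476, 0.002]
ft_force: [0.5, 0.3, -1.8]
width: 47.6
```

play_rows --increments "0 -0.0015 -0.0008 -0.003 0;0 0 0 -0.0012 0;0 0 0 -0.0008 0;0 0 0 0 0"

```text
t: 22.3
ee_pos: [627.9, 125.5, 51.5]
orientation: [1.932, 2.477, 0.0]
ft_force: [-2.9, -0.6, 6.4]
width: 47.4
```

Run:
```python
from h import *
o=ctrl.get_obs();print(o['ee_pos'],o['ft_force'])
d=shot('side');cv2.imwrite('pics/s6.png',cv2.resize(d['img'][100:220,310:470,::-1],None,fx=4,fy=4,interpolation=cv2.INTER_CUBIC))
```

```text
[627.93196612 125.54530272  51.54400863] [-2.88554559 -0.55186447  6.36528903]
```

View pics/s6.png

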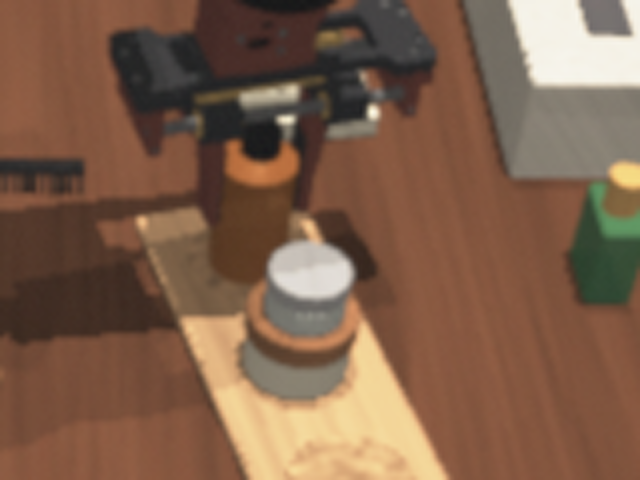

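The bottle is upright at (253,215) on the soap-dish end, with the jar and tin untouched, and the 6 N contact shows it is seated. Releasing and going to the tumbler.

play_rows --increments "0.6 0 0 0 0;1 0 0 0 0;1 0 0 0 0;1 0 0 0 0;1 0 0 0.02 0;1 0 0 0.04 0;1 0 0 0.04 0;1 0 0 0.035 0;1 -0.02 0.018 0 0;1 -0.035 0.031 0 0;1 -0.035 0.031 0 0;1 -0.035 0.031 0 0;1 -0.035 0.031 0 0;1 -0.033 0.03 0 0;1 0 0 0 0;1 0 0 0 0"

```text
t: 23.95
ee_pos: [434.4, 298.2, 185.8]
orientation: [1.929, 2.479, 0.001]
ft_force: [-0.5, -0.2, -1.0]
width: 87.8
```

Run:
```python
from h import *
for n in('top','side'):
    d=shot(n);P=cloud(d)
    for k,a in dict(tin=(648,33,87,40),bot=(627,125,115,24),tum=(433,299,90,42)).items():
        try:
            if k=='tum':
                m=near(P,433,299,45)&(abs(P[...,2]-91)<6); p=contour_pts(d,cv2.morphologyEx(m.astype(np.uint8),cv2.MORPH_CLOSE,np.ones((9,9),np.uint8)),90); print(n,k,cv2.minEnclosingCircle(p))
            else: print(n,k,toplevel(d,P,*a[:3],r=a[3],band=6))
        except Exception as e: print(n,k,e)
    if n=='side': cv2.imwrite('pics/s7.png',cv2.resize(d['img'][70:230,250:450,::-1],None,fx=4,fy=3.75,interpolation=cv2.INTER_CUBIC))
o=ctrl.get_obs();print(o['ee_pos'])
```

```text
top tin (array([648.3,  33.6]), array([647.9,  33.4]), 47.6)
top bot (array([626.4, 125.1]), array([626.2, 124.4]), 22.9)
top tum ((431.962158203125, 297.7439270019531), 31.07958221435547)
side tin (array([650.1,  32.6]), array([649.,  33.]), 53.3)
side bot (array([627. , 123.3]), array([627.1, 122.7]), 32.0)
side tum ((433.61419677734375, 299.1541442871094), 34.32329559326172)
[435.63496764 297.18556968 185.68021589]
```

View pics/s7.png

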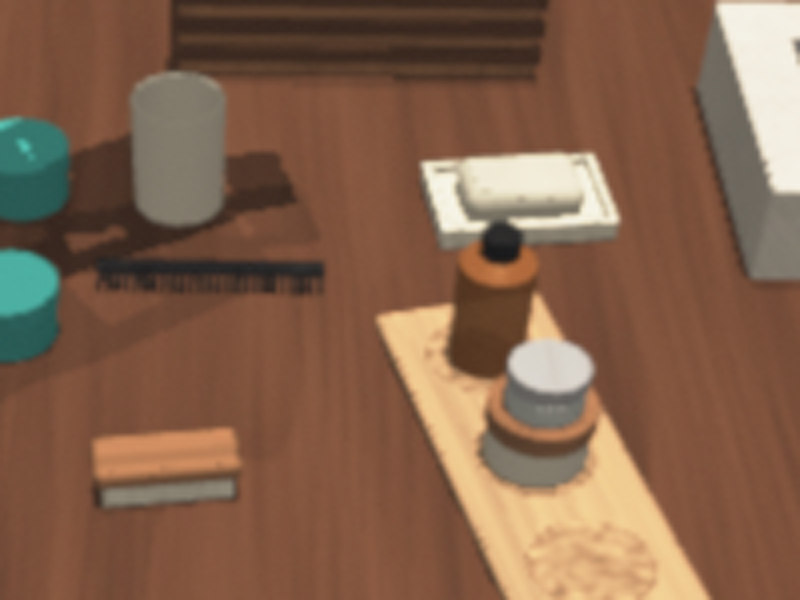

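The bottle stands on its inlay at (490,300), next to the soap dish, and the tumbler waits at (178,150). Lowering onto the tumbler.

play_rows --increments "1 -0.0005 0.0008 -0.02 0;1 0 0 -0.04 0;1 0 0 -0.035 0;1 0 0 -0.025 0;1 0 0 -0.015 0;1 0 0 -0.008 0;1 0 0 0 0;1 0 0 0 0;0.8 0 0 0 0;0.6 0 0 0 0;0 0 0 0 0;0 0 0 0 0;0 0 0 0 0;0 0 0 0 0;0 0 0 0 0;0 0 0 0 0"

```text
t: 25.65
ee_pos: [434.4, 298.5, 43.0]
orientation: [1.932, 2.477, 0.001]
ft_force: [-1.0, -0.2, 5.9]
width: 62.0
```

play_rows --increments "0 0 0 0.02 0;0 0 0 0.04 0;0 0 0 0.04 0;0 0 0 0.032 0;0 0.01 -0.015 0 0;0 0.02 -0.03 0 0;0 0.02 -0.03 0 0;0 0.02 -0.03 0 0;0 0.02 -0.03 0 0;0 0.02 -0.03 0 0;0 0.02 -0.03 0 0;0 0.02 -0.03 0 0;0 0.02 -0.03 0 0;0 0.02 -0.03 0 0;0 0.02 -0.03 0 0;0 0.02 -0.03 0 0;0 0.01 -0.012 0 0;0 0 0 0 0;0 0 0 0 0"

```text
t: 27.55
ee_pos: [673.4, -58.0, 173.9]
orientation: [-1.931, -2.476, 0.001]
ft_force: [0.0, 0.6, -1.8]
width: 61.9
```

play_rows --increments "0 0.0005 -0.001 -0.02 0;0 0 0 -0.03 0;0 0 0 -0.03 0;0 0 0 -0.02 0;0 0 0 -0.01 0;0 0 0 -0.006 0;0 0 0 0 0;0 0 0 0 0"

```text
t: 28.35
ee_pos: [675.5, -59.4, 59.7]
orientation: [1.931, 2.476, 0.001]
ft_force: [0.7, -0.4, -2.2]
width: 61.7
```

play_rows --increments "0 -0.001 0.0003 -0.004 0;0 0 0 -0.0015 0;0 0 0 -0.001 0;0 0 0 0 0"

```text
t: 28.75
ee_pos: [674.0, -59.5, 53.1]
orientation: [1.932, 2.477, 0.0]
ft_force: [-2.5, 0.5, 5.5]
width: 61.9
```

Contact at 5.5 N, so the tumbler is seated. Releasing, rising and backing off so both cameras can see.

play_rows --increments "0.8 0 0 0 0;1 0 0 0 0;1 0 0 0 0;1 0 0 0 0;1 0 0 0.02 0;1 0 0 0.04 0;1 0 0 0.04 0;1 0 0 0.04 0;1 -0.02 -0.03 0 0;1 -0.025 -0.035 0 0;1 -0.025 -0.035 0 0;1 -0.025 -0.035 0 0;1 -0.025 -0.035 0 0;1 -0.025 -0.035 0 0;1 -0.025 -0.035 0 0;1 0 0 0 0;1 0 0 0 0"

```text
t: 30.45
ee_pos: [503.5, -300.0, 192.2]
orientation: [1.935, 2.475, 0.0]
ft_force: [0.4, 1.3, 0.3]
width: 87.8
```

Run:
```python
from h import *
for n in('top','side'):
    d=shot(n);P=cloud(d); print(n,edges(d))
    for k,a in dict(tin=(648,33,87,40),bot=(627,125,115,24)).items():
        try: print(n,k,toplevel(d,P,*a[:3],r=a[3],band=6))
        except Exception as e: print(n,k,e)
    m=near(P,672,-59,45)&(abs(P[...,2]-101)<6); p=contour_pts(d,cv2.morphologyEx(m.astype(np.uint8),cv2.MORPH_CLOSE,np.ones((9,9),np.uint8)),100); print(n,'tum',cv2.minEnclosingCircle(p))
    f=d['img'][90:230,180:380,::-1] if n=='top' else d['img'][90:230,260:460,::-1]
    f=cv2.resize(f,(400,280),interpolation=cv2.INTER_CUBIC); L=[f] if n=='top' else [L[0],f]
cv2.imwrite('pics/s8.png',np.hstack(L))
```

```text
top {'xm': (np.float64(-53.6), np.float64(-0.0), 407), 'xp': (np.float64(55.9), np.float64(-0.9), 406), 'ym': (np.float64(-149.4), np.float64(-0.2), 110), 'yp': (np.float64(149.7), np.float64(-0.1), 112)}
top tin (array([647.6,  33.8]), array([647.4,  33.3]), 48.2)
top bot (array([625.4, 124.4]), array([626. , 123.6]), 24.1)
top tum ((670.50830078125, -57.895965576171875), 31.33319091796875)
side {'xm': (np.float64(-53.1), np.float64(10.8), 39), 'xp': (np.float64(58.0), np.float64(-1.0), 167), 'ym': (np.float64(-152.1), np.float64(-1.3), 149)}
side tin (array([650.2,  33.3]), array([649.4,  33.3]), 52.5)
side bot (array([627.2, 123.8]), array([628.2, 122.7]), 30.7)
side tum ((672.383056640625, -58.75929260253906), 33.60820388793945)
```

View pics/s8.png

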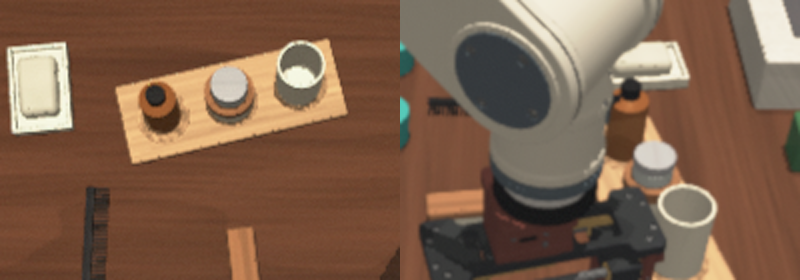

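All four stand upright and centred on the tray, and the gripper is clear. Handing in.

```bash
python3 -c "
from workcell import ctrl
print(ctrl.close_job())"
```

```text
the job is handed in; nothing more can be done
None
```

The tray is set out as asked and the job is handed in at about 30 s of the 104 s allowed. I placed the items in this order:
1. The wood-lidded jar went on the middle inlay.
2. The tin went on the jar's lid.
3. The 105 mm amber bottle went on the inlay at the soap-dish end.
4. The tumbler went on the inlay at the other end.

The jar first landed about 2 mm low in x, so I regrasped it and shifted it before adding the tin.

**Last checks:** in the top camera, the bottle, tumbler and tin were each within about 2 mm of their places. The jar was about 1 mm off when last measured, before the tin went on. All four looked upright, and the gripper was open and clear of everything. The nailbrush, comb and razor were never touched, but the final picture showed only the nailbrush and comb in part, and not the razor.

**Disagreements:**
- The two cameras differed by 1–3 mm in x.
- The inlay-based and edge-based estimates of the tray centre differed by about 1.5 mm, so centring is known only to about 2 mm.
- In the final side view the arm hid part of the tray, so its edge fit there was incomplete.

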